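# Slide the glass catch jar home in the coffee grinder

### The arm

A 7-joint arm with a two-finger parallel gripper is mounted at the origin on the work surface. World frame = base frame: x ahead of the robot, y to its left, z up, the work surface at z = 0. Lengths are in mm, angles in rad, forces in N, time in s.
With the tool pointing down it reaches from about 400 to 875 mm from the base axis. Payload 4.4 kg.
Tool frame: the origin (TCP) lies midway between the tips of the shut fingers; the grasp point (between the pads) lies 19 mm behind it; z points along the fingers, y is the line along which they close (so a half turn about z gives the same grasp; the last joint's range is limited). The gripper opens to 85 mm and grips with 20 to 120 N. Pads are 22 mm wide; open, the fingers measure 114 mm over their backs; the gripper's body (76 mm by 85 mm) begins 54 mm behind the grasp point. The pads swing forward as they close: fully open they stand 13 mm farther back than shut.
Start: joints at [1.167, 0.628, 0.038, 1.517, -0.027, 0.996, -0.02], TCP at [215.446, -613.271, 231.313] pointing down, gripper open.
Joint ranges: [-3.06, 3.06], [-0.37, 2.12], [-1.25, 1.32], [0.18, 2.47], [-1.1, 4.24], [0.23, 1.98], [-2.94, 2.94]. Speed limits (rad/s): [2.57, 2.57, 3.14, 3.14, 3.14, 3.14, 3.14].

### API

Orientations are given as [roll, pitch, yaw] about the fixed x, y, z axes, in that order (R = Rz(yaw) Ry(pitch) Rx(roll)).
In Python, from cell import read_state, get_image, finish_job gives the robot as it stands.
- The arm moves only by the tool send_rows, never from a script. Its argument "series" is a list of rows, each an object of numbers: "ax", "ay", "az": the turn, a rotation vector about the tool's x, y, z in rad; "dx", "dy", "dz": the shift along the tool's x, y, z in cm; "hand": the closure, from 0 (fully open) to 1 (shut). In form: [{"ax": .., "ay": .., "az": .., "dx": .., "dy": .., "dz": .., "hand": ..}, ...]. A call has 1 to 10 rows; each row is the pose to reach, as a shift and turn from the pose commanded when the call began, along the tool's axes at that moment; what a row does not reach only later rows make up. A row lasts 1/10 s, in which the tool goes at most 50 mm and 8.59 degrees, less where a joint would pass 70% of its speed; a pose out of reach is approached as far as the arm can. A call with a gripper value outside its range is refused whole. The fingers move at their own pace and stop on an object; the grip force is fixed at half the most. Time passes only in rows, so rows that repeat a pose let the fingers close. It gives the time, the measured TCP pose, the force, the opening and the grip force at its end, in the units of the state.
- read_state(): the state, without advancing time (a new reading comes with each control period).
- get_image(name): name is "side" or "top"; returns a dict with "pixels" (420x560x3 uint8, red, green, blue), "mtx" (3x3 intrinsics, pixels), "R" (3x3) and "t" (3): a world point X has camera coordinates R X + t. Camera axes: x right, y down, z forward; pixel columns grow to the right and rows downward; lengths in mm; the calibration is good to about 2 mm. A picture is of the moment at which its call begins. There is no depth.
- finish_job(): hands the job in; it is judged then, once.
The state is a dict: "clock": time; "qpos": joint angles; "qd": joint speeds; "tau": joint torques, N m; "eef_pos": TCP position; "tool_rot": TCP orientation; "force": force on the tool from outside, world axes, zero at the start; "torque": the same for the moment, N m; "width": finger opening in mm; "gripper_force": force on a finger pad.
Only numpy, scipy, OpenCV 4.12 (cv2) and the standard library are available. Lean on these libraries where they do the work, as an engineer would, in place of code of your own. Each camera call takes 0.05 s, during which the arm holds its last target. There are 200 camera calls.

### The job

Ready the coffee grinder: first slide the green glass that blocks its mouth across the counter until it stands wholly on the round drip mat, then slide the amber jar into the grinder's bay until it is fully home, with the red interlock plate pressed in to its stop. Both are thin glass: keep them upright on the counter, never push or squeeze them with more than 15 N, and do not let them knock together. Leave the other things on the counter where they stand.

Things in the scene. Friction and masses are not known exactly. Their poses are not given: they have to be found in the camera images.
- grinder: fixed steel coffee grinder, 270 mm high. Origin: on the counter, where the seated jar's underside centre belongs; mouth to its -x. Bay between cheeks 65 high, 104 apart (146 over all) from 20 in front of the origin backwards; flared guides begin 45 in front, 130 apart. Its head overhangs only from 40 behind the origin, 90 up: the seated jar stands in the open. Bay floor is the counter.
- interlock (a joint): travel of the red interlock plate (60 mm wide, 15 to 65 mm above the counter) at the back of the bay, in m: 0 is out, 0.012 is fully in against its stop. It slides along the grinder's x against a steady drag of about 0.8 N, stays where it is left, and becomes hard at its stop.
- interlock_face (a point): centre of the plate's front face, 40 mm above the counter; on the grinder's axis, 33 mm behind the grinder's origin when the plate is out, 45 mm when it is fully in
- jar: amber glass catch jar with a light wooden lid, an upright straight cylinder 90 mm across, 75 mm high, 0.25 to 0.48 kg, slides with 1 to 4 N; origin at the centre of its underside. Stands at the left or the right of the counter.
- tumbler: green drinking glass, an upright straight cylinder 72 mm across, 78 mm high, about 0.28 kg; origin at the centre of its underside. Stands 125 to 145 mm in front of the grinder's origin, in the jar's way.
- mat: flat round drip mat, blue with black edge, 120 mm across, about 1 mm thick: flush enough to slide onto and fixed; origin at its centre. On the other side of the counter from the jar.
- pepper: bystander: wooden pepper mill, dark, 50 mm across, 80 high; upright, loose; origin at the centre of its underside
- salt: bystander: white ceramic salt shaker, 50 mm across, 70 high; upright, loose; origin at the centre of its underside
- paprika: bystander: small spice jar with red label, 50 mm across, 80 high; upright, loose; origin at the centre of its underside
- eggcup: bystander: blue ceramic egg cup, 50 mm across, 60 high; upright, loose; origin at the centre of its underside
- sugar: bystander: small jar with paper label and wooden cap, 48 mm across, 85 high, beside the grinder's mouth on its +y side; upright, loose; origin at the centre of its underside
- cumin: bystander: small jar with yellow label and black cap, 48 mm across, 85 high, beside the grinder's mouth on its -y side; upright, loose; origin at the centre of its underside
- flour: bystander: big storage jar, 100 mm across, 160 high, at the far left; upright, loose; origin at the centre of its underside
- tomato: bystander: big storage jar with red label, 90 mm across, 140 high, at the far right; upright, loose; origin at the centre of its underside

How it is judged (in metres and radians):
On the way, in this order (a step that is already met when the one before it is completed fails the run):
1. the green glass stands wholly on the drip mat, let go (horizontal distance between tumbler and mat below 0.024 m and linear speed of tumbler below 0.01 m/s and angle between tumbler's own z axis and vertical below 0.06 rad and contact force between the fingers and tumbler below 0.1 N), for 0.2 s.
2. the jar is fully home with the interlock plate pressed in (value of joint interlock above 0.0105 m and horizontal distance between jar and grinder below 0.008 m), for 0.2 s.
At the end, for the whole second after the job is handed in: The green glass stands upright and still, wholly on the mat (its centre within 24 mm of the mat's); the jar stands upright and still in the bay, its centre within 8 mm of its place, with the interlock plate pressed in by more than 10.5 of its 12 mm (all of step 2 and horizontal distance between tumbler and mat below 0.024 m and linear speed of each of tumbler, jar below 0.01 m/s and angle between each of tumbler, jar's own z axis and vertical below 0.06 rad); the robot touches nothing.
It fails at once if the jar or the glass is pushed or squeezed with more than 15 N (contact force between any of the fingers, the arm and jar above 15 N or contact force between any of the fingers, the arm and tumbler above 15 N).
It fails at once if the jar or the glass is lifted off the counter (over 10 mm) or tipped (over 0.2 rad) (height (world z) of any of jar, tumbler above 0.01 m or angle between any of jar, tumbler's own z axis and vertical above 0.2 rad).
It fails at once if the jar is driven against the grinder or its stop with more than 15 N (contact force between jar and grinder above 15 N).
It fails at once if jar and glass knock together (over 2 N) (contact force between jar and tumbler above 2 N).
It fails at once if a bystander is shifted by more than 10 mm or knocked over (distance of any of pepper, salt, paprika, eggcup, sugar, cumin, flour, tomato from where it was at the start of the episode above 0.01 m or angle between any of pepper, salt, paprika, eggcup, sugar, cumin, flour, tomato's own z axis and vertical above 0.3 rad).
It also fails if it takes over 72 s, if anything falls off the work surface, if the arm or the gripper's body presses on something with over 40 N, if the wrist force passes 120 N, or if a joint passes its speed limit or range.

## Working session

There is one attempt and no reset: what is moved stays moved. The work goes in short steps, Python scripts to look and compute and a tool call to move; the robot and the scene stay as the last step left them, time stands still between calls to the robot, and variables do not carry over. Pictures are saved under pics/ and viewed, at most 10 in all, crops included, and the job is handed in when it is done.

Besides the shell and the picture viewer there is one more tool, called after "Call:" as name(argument=value, ...) on one line, values as JSON. send_rows: Moves the arm, as the interface text tells. Its arguments: {"type":"object","properties":{"series":{"type":"array","items":{"type":"object","properties":{"ax":{"type":"number"},"ay":{"type":"number"},"az":{"type":"number"},"dx":{"type":"number"},"dy":{"type":"number"},"dz":{"type":"number"},"hand":{"type":"number"}}}}},"required":["series"]}

```bash
mkdir -p pics; ls; python3 - <<'E'
from cell import read_state,get_image
import cv2,pickle
s=read_state();print(s)
for n in("top","side"):
    d=get_image(n);pickle.dump(d,open(f"pics/{n}0.pkl","wb"));cv2.imwrite(f"pics/{n}0.png",cv2.resize(d["pixels"][:,:,::-1],(784,588)))
    print(n,d["mtx"],d["R"],d["t"])
E
```

```text
pics
{'clock': 0.0, 'qpos': array([ 1.16720941,  0.62937229,  0.03844397,  1.51836421, -0.02699116,
        0.99629722, -0.02002607]), 'qd': array([-0.000844  , -0.00022706, -0.00038175,  0.00042101, -0.00107139,
       -0.00085029, -0.00026382]), 'tau': array([ 1.93029896e-04, -5.63410592e+01,  1.22595247e+00, -1.93444026e+01,
        1.08267830e-02,  1.06578832e-02,  5.14088458e-05]), 'eef_pos': array([ 215.22626128, -612.67024066,  230.37339231]), 'tool_rot': array([-3.13967004e+00,  3.53628877e-05,  3.37764146e-01]), 'force': array([0.06521426, 0.91772993, 0.32840403]), 'torque': array([0.03775017, 0.00556853, 0.01590929]), 'gripper_force': 0.0, 'width': 85.4306158737495}
top [[502.34073289   0.         291.68725433]
 [  0.         502.34073289 211.16516659]
 [  0.           0.           1.        ]] [[ 0.02759911 -0.99947803 -0.01679168]
 [-0.9980955  -0.02662606 -0.05564549]
 [ 0.05516935  0.01829547 -0.99830938]] [ -23.19639535  533.70703875 1260.58709593]
side [[418.26866062   0.         273.52373222]
 [  0.         418.26866062 208.47463164]
 [  0.           0.           1.        ]] [[-0.9092274  -0.41629824 -0.00114559]
 [-0.2647484   0.58035018 -0.77013113]
 [ 0.32126907 -0.69992103 -0.63788458]] [475.61589645 173.80726716 952.60342314]
```

View pics/top0.png

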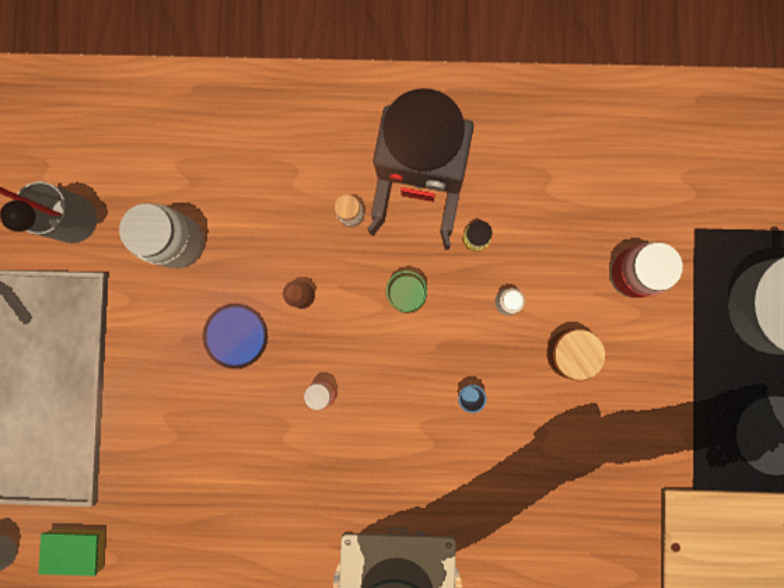

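View pics/side0.png

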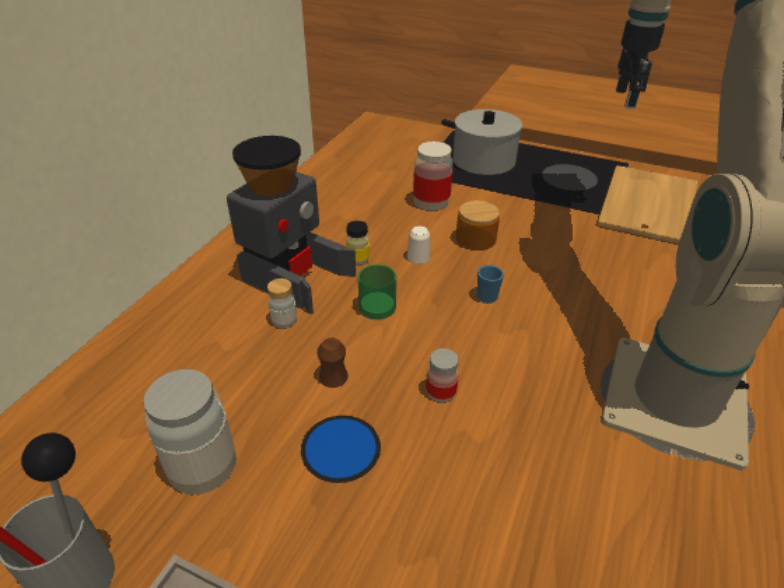

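The top view (784 px scale) shows the tumbler at (407,290), mat (235,336), jar lid (580,355), pepper (298,292), paprika (317,396), salt (512,301), egg cup (472,397), and the red plate at (418,194). I'll enlarge the grinder and tumbler area next.

```bash
cat > h.py <<'E'
import numpy as np,pickle
def load(n): return pickle.load(open(f"pics/{n}.pkl","rb"))
def ray(d,u,v,z):
    r=d["R"].T@np.linalg.solve(d["mtx"],[u,v,1.]); c=-d["R"].T@d["t"]
    return (c+r*(z-c[2])/r[2])[:2]
def proj(d,p):
    q=d["mtx"]@(d["R"]@np.asarray(p,float)+d["t"]); return q[:2]/q[2]
E
python3 - <<'E'
from h import *
import cv2
d=load("top0")
im=d["pixels"][:,:,::-1]
# crop x 230..370,y 110..230 scale 5.5
c=cv2.resize(im[115:225,230:370],None,fx=5.6,fy=5.4,interpolation=cv2.INTER_CUBIC);cv2.imwrite("pics/c1.png",c)
for n,u,v,z in [("tum",407,290,78),("mat",235,336,1),("jar",580,355,75),("pep",298,292,75),("pap",317,396,80),("salt",512,300,70),("egg",472,397,60),("sug",349,207,85),("cum",479,233,85),("plate",418,191,65),("flour",152,232,160),("tom",658,266,140)]:
    print(n,ray(d,u/1.4,v/1.4,z).round(1))
E
```

```text
tum [540.3  -7.2]
mat [452.3 307.5]
jar [ 436.9 -306.5]
pep [532.  181.5]
pap [354.5 141.6]
salt [ 528.3 -189.1]
egg [ 358.8 -124.6]
sug [680.8  96.8]
cum [ 641.3 -128.4]
plate [715.7 -21.5]
flour [618.5 407.8]
tom [ 586.4 -416.2]
```

View pics/c1.png

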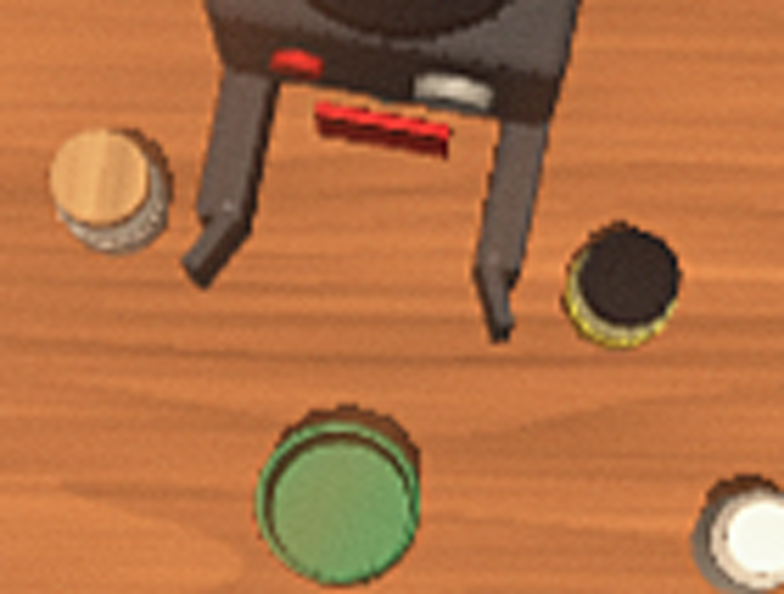

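The crop shows the red plate's front top edge running from about (318,120) to (448,143), the cheek tips at (195,275) and (500,335), and the tumbler rim centred at (340,500). I'll fit the grinder pose with an overlay.

```bash
python3 - <<'E'
from h import *
import cv2
d=load("top0")
P=lambda u,v,z:ray(d,230+(u+.5)/5.6-.5,115+(v+.5)/5.4-.5,z)
a,b=P(318,119,65),P(448,143,65); m=(a+b)/2; e=a-b; yaw=np.arctan2(-e[0],e[1])
print("plate",m,np.linalg.norm(e),"yaw",yaw)
print("tum",P(340,501,78), "r",np.linalg.norm(P(257,501,78)-P(420,501,78)))
tl,tr=P(197,283,65),P(500,338,65);e2=tl-tr;print("tips",tl,tr,np.linalg.norm(e2),np.arctan2(-e2[0],e2[1]))
im=cv2.resize(d["pixels"][115:225,230:370,::-1],None,fx=5.6,fy=5.4,interpolation=cv2.INTER_CUBIC)
c,s=np.cos(yaw),np.sin(yaw);R=np.array([[c,-s],[s,c]]);O=m-R@[33,0]
print("origin",O)
def dr(pts,z,col):
    q=np.array([proj(d,[*(O+R@p),z]) for p in pts]);q=((q+.5-[230,115])*[5.6,5.4]).astype(int)
    cv2.polylines(im,[q.reshape(-1,1,2)],False,col,1)
for sg in(1,-1):
  for z,col in((65,(255,255,0)),(0,(255,0,255))):
    dr([[60,sg*52],[-20,sg*52],[-45,sg*65]],z,col)
  dr([[60,sg*73],[-20,sg*73]],65,(255,255,0))
dr([[33,30],[33,-30]],65,(0,255,0));dr([[33,30],[33,-30]],15,(0,255,0))
t=P(340,501,78);print("tumbler in grinder",R.T@(t-O))
cv2.imwrite("pics/c2.png",im)
E
```

```text
plate [709.68895654 -20.16276022] 58.129520157369164 yaw -0.16663455303286623
tum [539.72023834  -6.27416001] r 70.26345836176588
tips [638.0388208   59.37186995] [616.31834365 -73.79737691] 134.92897181408563 -0.16168060406292623
origin [677.14605411 -14.68923291]
tumbler in grinder [-136.91803169  -14.49554726]
```

View pics/c2.png

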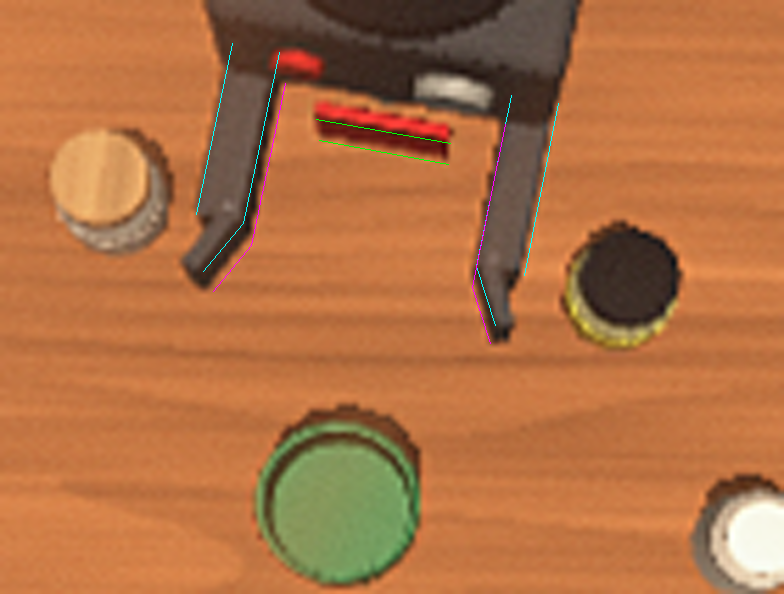

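```bash
cat >> h.py <<'E'
def rows(cur,tg,dec=1):
    """cur=(x,y,z,yaw) commanded; tg list of such -> prints tool-axis rows (cm, rad)"""
    c,s=np.cos(cur[3]),np.sin(cur[3])
    for x,y,z,w in tg:
        ex,ey=x-cur[0],y-cur[1]
        print('dx %.2f dy %.2f dz %.2f az %.3f'%((c*ex+s*ey)/10,(s*ex-c*ey)/10,(cur[2]-z)/10,-(w-cur[3])))
E
python3 - <<'E'
from h import *
a=np.array([215.4,-613.3,231.3,.338]);b=np.array([570,-57,230,2.11])
rows(a,[a+(b-a)*k/14 for k in range(1,15)])
E
```

```text
dx 3.71 dy -2.91 dz 0.01 az -0.127
dx 7.41 dy -5.82 dz 0.02 az -0.253
dx 11.12 dy -8.73 dz 0.03 az -0.380
dx 14.83 dy -11.64 dz 0.04 az -0.506
dx 18.54 dy -14.54 dz 0.05 az -0.633
dx 22.24 dy -17.45 dz 0.06 az -0.759
dx 25.95 dy -20.36 dz 0.07 az -0.886
dx 29.66 dy -23.27 dz 0.07 az -1.013
dx 33.36 dy -26.18 dz 0.08 az -1.139
dx 37.07 dy -29.09 dz 0.09 az -1.266
dx 40.78 dy -32.00 dz 0.10 az -1.392
dx 44.49 dy -34.91 dz 0.11 az -1.519
dx 48.19 dy -37.82 dz 0.12 az -1.645
dx 51.90 dy -40.72 dz 0.13 az -1.772
```

Call:
send_rows(series=[{"dx": 26,"dy": -20.4,"az": -0.886,"hand": 0.5},{"dx": 26,"dy": -20.4,"az": -0.886,"hand": 0.5},{"dx": 26,"dy": -20.4,"az": -0.886,"hand": 0.5},{"dx": 26,"dy": -20.4,"az": -0.886,"hand": 0.5},{"dx": 26,"dy": -20.4,"az": -0.886,"hand": 0.5},{"dx": 26,"dy": -20.4,"az": -0.886,"hand": 0.5},{"dx": 26,"dy": -20.4,"az": -0.886,"hand": 0.5},{"dx": 26,"dy": -20.4,"az": -0.886,"hand": 0.5},{"dx": 26,"dy": -20.4,"az": -0.886,"hand": 0.5}])

```text
invalid input at $.series[0]: expected keys ax, ay, az, dx, dy, dz, hand
```

Call:
send_rows(series=[{"ax": 0,"ay": 0,"dz": 0,"dx": 26,"dy": -20.4,"az": -0.886,"hand": 0.5},{"ax": 0,"ay": 0,"dz": 0,"dx": 26,"dy": -20.4,"az": -0.886,"hand": 0.5},{"ax": 0,"ay": 0,"dz": 0,"dx": 26,"dy": -20.4,"az": -0.886,"hand": 0.5},{"ax": 0,"ay": 0,"dz": 0,"dx": 26,"dy": -20.4,"az": -0.886,"hand": 0.5},{"ax": 0,"ay": 0,"dz": 0,"dx": 26,"dy": -20.4,"az": -0.886,"hand": 0.5},{"ax": 0,"ay": 0,"dz": 0,"dx": 26,"dy": -20.4,"az": -0.886,"hand": 0.5},{"ax": 0,"ay": 0,"dz": 0,"dx": 26,"dy": -20.4,"az": -0.886,"hand": 0.5},{"ax": 0,"ay": 0,"dz": 0,"dx": 26,"dy": -20.4,"az": -0.886,"hand": 0.5},{"ax": 0,"ay": 0,"dz": 0,"dx": 26,"dy": -20.4,"az": -0.886,"hand": 0.5}])

```text
clock: 1.0
eef_pos: [393.2, -334.3, 231.2]
tool_rot: [-3.141, 0.0, 1.225]
force: [0.3, -0.8, -0.0]
width: 42.6
gripper_force: 0.0
```

```bash
python3 - <<'E'
from h import *
from cell import read_state
s=read_state();print(s['tool_rot'],s['eef_pos'],s['width'])
x,y,z=s['eef_pos'];rows((x,y,z,s['tool_rot'][2]),[(570,-57,230,2.11),(570,-57,25,2.11)])
E
```

```text
[-3.14109323e+00  2.53939276e-04  1.22531505e+00] [ 393.21395776 -334.28001382  231.19448124] 42.637754519802606
dx 32.08 dy 7.24 dz 0.12 az -0.885
dx 32.08 dy 7.24 dz 20.62 az -0.885
```

Call:
send_rows(series=[{"ax": 0,"ay": 0,"dz": 0,"dx": 32.1,"dy": 7.2,"az": -0.885,"hand": 0.47},{"ax": 0,"ay": 0,"dz": 0,"dx": 32.1,"dy": 7.2,"az": -0.885,"hand": 0.47},{"ax": 0,"ay": 0,"dz": 0,"dx": 32.1,"dy": 7.2,"az": -0.885,"hand": 0.47},{"ax": 0,"ay": 0,"dz": 0,"dx": 32.1,"dy": 7.2,"az": -0.885,"hand": 0.47},{"ax": 0,"ay": 0,"dz": 0,"dx": 32.1,"dy": 7.2,"az": -0.885,"hand": 0.47},{"ax": 0,"ay": 0,"dz": 0,"dx": 32.1,"dy": 7.2,"az": -0.885,"hand": 0.47},{"ax": 0,"ay": 0,"dz": 0,"dx": 32.1,"dy": 7.2,"az": -0.885,"hand": 0.47},{"ax": 0,"ay": 0,"dz": 0,"dx": 32.1,"dy": 7.2,"az": -0.885,"hand": 0.47},{"ax": 0,"ay": 0,"dz": 0,"dx": 32.1,"dy": 7.2,"az": -0.885,"hand": 0.47}])

```text
clock: 1.9
eef_pos: [569.7, -59.0, 230.7]
tool_rot: [-3.14, 0.0, 2.107]
force: [0.8, 0.0, -0.4]
width: 45.4
gripper_force: 0.0
```

Call:
send_rows(series=[{"ax": 0,"ay": 0,"dz": 5,"dx": 0,"dy": 0,"az": 0,"hand": 0.47},{"ax": 0,"ay": 0,"dz": 10,"dx": 0,"dy": 0,"az": 0,"hand": 0.47},{"ax": 0,"ay": 0,"dz": 12,"dx": 0,"dy": 0,"az": 0,"hand": 0.47},{"ax": 0,"ay": 0,"dz": 12,"dx": 0,"dy": 0,"az": 0,"hand": 0.47},{"ax": 0,"ay": 0,"dz": 12,"dx": 0,"dy": 0,"az": 0,"hand": 0.47}])

```text
clock: 2.4
eef_pos: [569.9, -59.4, 111.7]
tool_rot: [-3.141, 0.001, 2.106]
force: [-0.2, -0.3, 0.3]
width: 45.4
gripper_force: 0.0
```

```bash
python3 - <<'E'
from cell import read_state,get_image
import cv2
s=read_state();print(s['tool_rot'],s['eef_pos'],s['width'])
d=get_image("side");cv2.imwrite("pics/s1.png",cv2.resize(d["pixels"][100:260,140:340,::-1],None,fx=3.5,fy=3.5))
E
```

```text
[-3.14098266e+00  8.33705620e-04  2.10590408e+00] [569.93827212 -59.3971868  111.69561218] 45.3619602459318
```

View pics/s1.png

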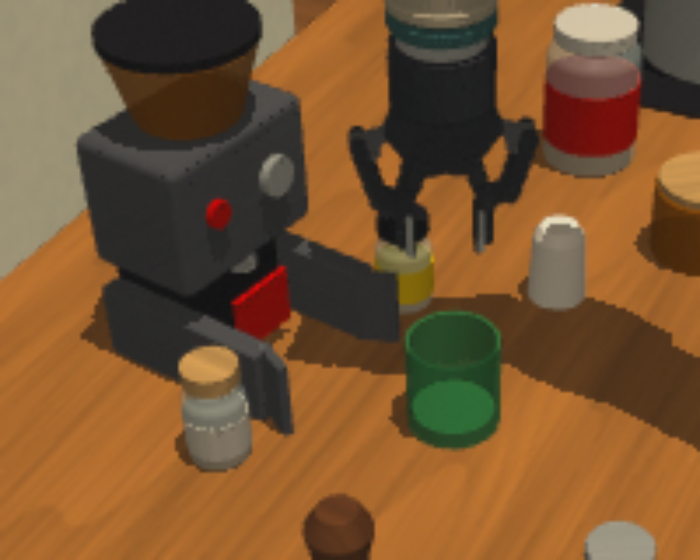

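```bash
cat > path.py <<'E'
from h import *
def path(C0,h0,Ls,h1,end,arc,step,D,pre,z):
    """straight heading h0, blend to h1 around corner at Ls, ending at 'end'; returns TCP poses"""
    u=lambda h:np.array([np.cos(h),np.sin(h)])
    tot=Ls+np.linalg.norm(np.array(end)-(C0+Ls*u(h0)))
    n=int(tot);C=np.array(C0,float);S=[];
    for k in range(-int(pre),n+1):
        t=np.clip((k-(Ls-arc/2))/arc,0,1);h=h0+(h1-h0)*t
        if k<=0:P=C0+k*u(h0)
        else:
            C=C+u(h);P=C
        S.append([*(P-D*u(h)),z,h])
    print("end centre",C)
    return S[::-1][::step][::-1]
E
python3 - <<'E'
from path import *
S=path(np.array([539.7,-6.3]),2.106,187,1.526,(452,307.5),60,8,38.9,22,20)
cur=(569.9,-59.4,20,2.106)
for i in range(0,len(S),10):
    print("call",i//10);rows(cur,S[i:i+10]);cur=S[min(i+9,len(S)-1)];print(np.round(cur,2))
E
```

```text
end centre [451.05113076 309.08429997]
call 0
dx 0.22 dy 0.11 dz 0.00 az -0.000
dx 1.02 dy 0.11 dz 0.00 az -0.000
dx 1.82 dy 0.11 dz 0.00 az -0.000
dx 2.62 dy 0.11 dz 0.00 az -0.000
dx 3.42 dy 0.11 dz 0.00 az -0.000
dx 4.22 dy 0.11 dz 0.00 az -0.000
dx 5.02 dy 0.11 dz 0.00 az -0.000
dx 5.82 dy 0.11 dz 0.00 az -0.000
dx 6.62 dy 0.11 dz 0.00 az -0.000
dx 7.42 dy 0.11 dz 0.00 az -0.000
[533.02   4.97  20.     2.11]
call 1
dx 0.80 dy 0.00 dz 0.00 az -0.000
dx 1.60 dy -0.00 dz 0.00 az -0.000
dx 2.40 dy -0.00 dz 0.00 az -0.000
dx 3.20 dy -0.00 dz 0.00 az -0.000
dx 4.00 dy -0.00 dz 0.00 az -0.000
dx 4.80 dy -0.00 dz 0.00 az -0.000
dx 5.60 dy -0.00 dz 0.00 az -0.000
dx 6.40 dy -0.00 dz 0.00 az -0.000
dx 7.20 dy -0.00 dz 0.00 az -0.000
dx 8.00 dy -0.00 dz 0.00 az -0.000
[492.22  73.78  20.     2.11]
call 2
dx 0.80 dy -0.00 dz 0.00 az -0.000
dx 1.60 dy -0.00 dz 0.00 az -0.000
dx 2.40 dy -0.00 dz 0.00 az -0.000
dx 3.21 dy -0.24 dz 0.00 az 0.068
dx 4.04 dy -0.45 dz 0.00 az 0.145
dx 4.88 dy -0.59 dz 0.00 az 0.222
dx 5.72 dy -0.67 dz 0.00 az 0.300
dx 6.58 dy -0.69 dz 0.00 az 0.377
dx 7.43 dy -0.64 dz 0.00 az 0.454
dx 8.27 dy -0.52 dz 0.00 az 0.532
[445.55 142.31  20.     1.57]
call 3
dx 0.80 dy -0.16 dz 0.00 az 0.048
dx 1.60 dy -0.12 dz 0.00 az 0.048
dx 2.40 dy -0.08 dz 0.00 az 0.048
dx 3.20 dy -0.04 dz 0.00 az 0.048
dx 4.00 dy -0.00 dz 0.00 az 0.048
dx 4.80 dy 0.03 dz 0.00 az 0.048
dx 5.60 dy 0.07 dz 0.00 az 0.048
dx 6.40 dy 0.11 dz 0.00 az 0.048
dx 7.20 dy 0.15 dz 0.00 az 0.048
dx 8.00 dy 0.19 dz 0.00 az 0.048
[447.16 222.27  20.     1.53]
call 4
dx 0.80 dy 0.00 dz 0.00 az -0.000
dx 1.60 dy 0.00 dz 0.00 az -0.000
dx 2.40 dy 0.00 dz 0.00 az -0.000
dx 3.20 dy 0.00 dz 0.00 az -0.000
dx 4.00 dy 0.00 dz 0.00 az -0.000
dx 4.80 dy 0.00 dz 0.00 az -0.000
[449.31 270.22  20.     1.53]
```

Call:
send_rows(series=[{"ax": 0,"ay": 0,"dz": 4,"dx": 0,"dy": 0,"az": 0,"hand": 0.47},{"ax": 0,"ay": 0,"dz": 7,"dx": 0,"dy": 0,"az": 0,"hand": 0.47},{"ax": 0,"ay": 0,"dz": 9.2,"dx": 0,"dy": 0,"az": 0,"hand": 0.47},{"ax": 0,"ay": 0,"dz": 9.2,"dx": 0,"dy": 0,"az": 0,"hand": 0.47}])

```text
clock: 2.85
eef_pos: [569.3, -58.0, 18.6]
tool_rot: [-3.14, -0.0, 2.108]
force: [-0.7, -0.2, -0.5]
width: 45.3
gripper_force: 0.0
```

Call:
send_rows(series=[{"ax": 0,"ay": 0,"az": 0,"dx": 0.8,"dy": 0.1,"dz": 0,"hand": 0.47},{"ax": 0,"ay": 0,"az": 0,"dx": 1.3,"dy": 0.1,"dz": 0,"hand": 0.47},{"ax": 0,"ay": 0,"az": 0,"dx": 1.6,"dy": 0.1,"dz": 0,"hand": 0.47},{"ax": 0,"ay": 0,"az": 0,"dx": 1.9,"dy": 0.1,"dz": 0,"hand": 0.47},{"ax": 0,"ay": 0,"az": 0,"dx": 2.2,"dy": 0.1,"dz": 0,"hand": 0.47},{"ax": 0,"ay": 0,"az": 0,"dx": 2.5,"dy": 0.1,"dz": 0,"hand": 0.47},{"ax": 0,"ay": 0,"az": 0,"dx": 2.8,"dy": 0.1,"dz": 0,"hand": 0.47},{"ax": 0,"ay": 0,"az": 0,"dx": 3.2,"dy": 0.1,"dz": 0,"hand": 0.47},{"ax": 0,"ay": 0,"az": 0,"dx": 3.7,"dy": 0.1,"dz": 0,"hand": 0.47},{"ax": 0,"ay": 0,"az": 0,"dx": 4.2,"dy": 0.1,"dz": 0,"hand": 0.47}])

```text
clock: 3.85
eef_pos: [549.4, -20.2, 19.4]
tool_rot: [3.141, 0.0, 2.109]
force: [1.7, -1.4, 1.6]
width: 45.1
gripper_force: 0.0
```

```bash
python3 - <<'E'
from cell import read_state,get_image
import cv2
d=get_image("side");cv2.imwrite("pics/s2.png",cv2.resize(d["pixels"][100:260,140:340,::-1],None,fx=3.5,fy=3.5))
E
```

```text
(no output)
```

View pics/s2.png

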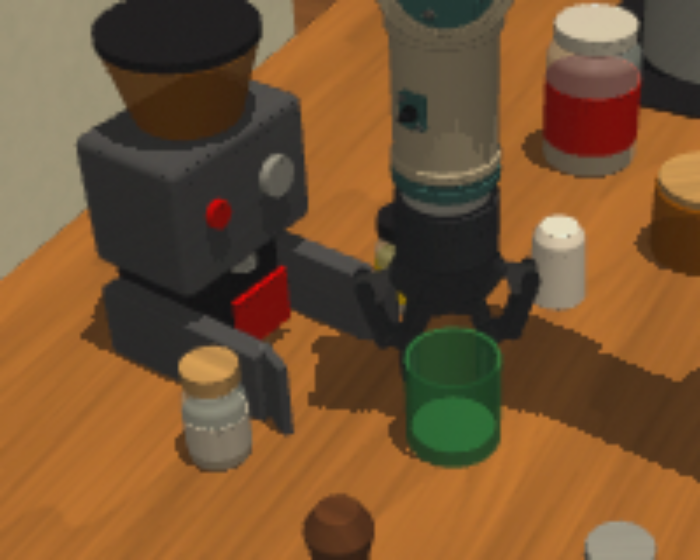

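Call:
send_rows(series=[{"ax": 0,"ay": 0,"az": 0,"dx": 0.7,"dy": 0,"dz": 0,"hand": 0.47},{"ax": 0,"ay": 0,"az": 0,"dx": 1.5,"dy": 0,"dz": 0,"hand": 0.47},{"ax": 0,"ay": 0,"az": 0,"dx": 2.3,"dy": 0,"dz": 0,"hand": 0.47},{"ax": 0,"ay": 0,"az": 0,"dx": 3.1,"dy": 0,"dz": 0,"hand": 0.47},{"ax": 0,"ay": 0,"az": 0,"dx": 4.0,"dy": 0,"dz": 0,"hand": 0.47},{"ax": 0,"ay": 0,"az": 0,"dx": 4.8,"dy": 0,"dz": 0,"hand": 0.47},{"ax": 0,"ay": 0,"az": 0,"dx": 5.6,"dy": 0,"dz": 0,"hand": 0.47},{"ax": 0,"ay": 0,"az": 0,"dx": 6.4,"dy": 0,"dz": 0,"hand": 0.47},{"ax": 0,"ay": 0,"az": 0,"dx": 7.2,"dy": 0,"dz": 0,"hand": 0.47},{"ax": 0,"ay": 0,"az": 0,"dx": 8.0,"dy": 0,"dz": 0,"hand": 0.47}])

```text
clock: 4.9
eef_pos: [508.0, 48.5, 19.3]
tool_rot: [-3.142, 0.0, 2.109]
force: [1.5, -1.4, 1.7]
width: 45.6
gripper_force: 0.0
```

Call:
send_rows(series=[{"ax": 0,"ay": 0,"az": 0,"dx": 0.8,"dy": 0,"dz": 0,"hand": 0.47},{"ax": 0,"ay": 0,"az": 0,"dx": 1.6,"dy": 0,"dz": 0,"hand": 0.47},{"ax": 0,"ay": 0,"az": 0,"dx": 2.4,"dy": 0,"dz": 0,"hand": 0.47},{"ax": 0,"ay": 0,"az": 0,"dx": 3.2,"dy": 0,"dz": 0,"hand": 0.47},{"ax": 0,"ay": 0,"az": 0,"dx": 4.0,"dy": 0,"dz": 0,"hand": 0.47},{"ax": 0,"ay": 0,"az": 0,"dx": 4.8,"dy": 0,"dz": 0,"hand": 0.47},{"ax": 0,"ay": 0,"az": 0,"dx": 5.6,"dy": 0,"dz": 0,"hand": 0.47}])

```text
clock: 5.6
eef_pos: [479.3, 96.7, 19.3]
tool_rot: [-3.142, -0.0, 2.109]
force: [0.9, -1.9, 0.2]
width: 45.1
gripper_force: 0.0
```

Call:
send_rows(series=[{"ax": 0,"ay": 0,"az": 0.068,"dx": 0.81,"dy": -0.24,"dz": 0,"hand": 0.47},{"ax": 0,"ay": 0,"az": 0.145,"dx": 1.64,"dy": -0.45,"dz": 0,"hand": 0.47},{"ax": 0,"ay": 0,"az": 0.222,"dx": 2.48,"dy": -0.59,"dz": 0,"hand": 0.47},{"ax": 0,"ay": 0,"az": 0.3,"dx": 3.32,"dy": -0.67,"dz": 0,"hand": 0.47},{"ax": 0,"ay": 0,"az": 0.377,"dx": 4.18,"dy": -0.69,"dz": 0,"hand": 0.47},{"ax": 0,"ay": 0,"az": 0.454,"dx": 5.03,"dy": -0.64,"dz": 0,"hand": 0.47},{"ax": 0,"ay": 0,"az": 0.532,"dx": 5.87,"dy": -0.52,"dz": 0,"hand": 0.47}])

```text
clock: 6.3
eef_pos: [443.7, 144.0, 19.2]
tool_rot: [-3.14, 0.001, 1.574]
force: [0.1, -1.0, 0.3]
width: 45.2
gripper_force: 0.0
```

```bash
python3 - <<'E'
from cell import read_state,get_image
import cv2,pickle
d=get_image("top");pickle.dump(d,open("pics/top1.pkl","wb"))
e=get_image("side")
cv2.imwrite("pics/s3.png",cv2.hconcat([cv2.resize(d["pixels"][170:300,130:310,::-1],(396,286)),cv2.resize(e["pixels"][190:350,180:380,::-1],(358,286))]))
E
```

```text
(no output)
```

View pics/s3.png

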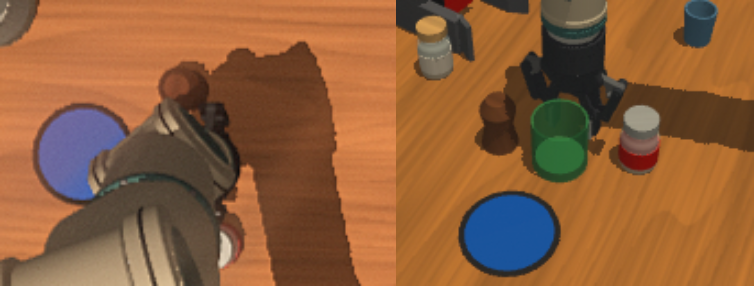

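Call:
send_rows(series=[{"ax": 0,"ay": 0,"az": 0.03,"dx": 0.8,"dy": -0.1,"dz": 0,"hand": 0.47},{"ax": 0,"ay": 0,"az": 0.048,"dx": 1.6,"dy": -0.1,"dz": 0,"hand": 0.47},{"ax": 0,"ay": 0,"az": 0.048,"dx": 2.4,"dy": -0.05,"dz": 0,"hand": 0.47},{"ax": 0,"ay": 0,"az": 0.048,"dx": 3.2,"dy": 0,"dz": 0,"hand": 0.47},{"ax": 0,"ay": 0,"az": 0.048,"dx": 4.0,"dy": 0.05,"dz": 0,"hand": 0.47},{"ax": 0,"ay": 0,"az": 0.048,"dx": 4.8,"dy": 0.1,"dz": 0,"hand": 0.47},{"ax": 0,"ay": 0,"az": 0.048,"dx": 5.6,"dy": 0.15,"dz": 0,"hand": 0.47},{"ax": 0,"ay": 0,"az": 0.048,"dx": 6.4,"dy": 0.2,"dz": 0,"hand": 0.47},{"ax": 0,"ay": 0,"az": 0.048,"dx": 7.2,"dy": 0.25,"dz": 0,"hand": 0.47},{"ax": 0,"ay": 0,"az": 0.048,"dx": 8.0,"dy": 0.3,"dz": 0,"hand": 0.47}])

```text
clock: 7.4
eef_pos: [447.7, 224.5, 19.3]
tool_rot: [-3.142, 0.0, 1.529]
force: [-0.6, -2.4, 1.2]
width: 45.3
gripper_force: 0.0
```

Call:
send_rows(series=[{"ax": 0,"ay": 0,"az": 0,"dx": 0.8,"dy": 0,"dz": 0,"hand": 0.47},{"ax": 0,"ay": 0,"az": 0,"dx": 1.6,"dy": 0,"dz": 0,"hand": 0.47},{"ax": 0,"ay": 0,"az": 0,"dx": 2.4,"dy": 0.05,"dz": 0,"hand": 0.47},{"ax": 0,"ay": 0,"az": 0,"dx": 3.2,"dy": 0.1,"dz": 0,"hand": 0.47},{"ax": 0,"ay": 0,"az": 0,"dx": 3.7,"dy": 0.1,"dz": 0,"hand": 0.47},{"ax": 0,"ay": 0,"az": 0,"dx": 4.1,"dy": 0.1,"dz": 0,"hand": 0.47},{"ax": 0,"ay": 0,"az": 0,"dx": 4.4,"dy": 0.1,"dz": 0,"hand": 0.47},{"ax": 0,"ay": 0,"az": 0,"dx": 4.4,"dy": 0.1,"dz": 0,"hand": 0.47}])

```text
clock: 8.2
eef_pos: [450.5, 268.3, 19.3]
tool_rot: [3.141, -0.0, 1.529]
force: [-0.8, -1.0, 0.4]
width: 45.3
gripper_force: 0.0
```

Call:
send_rows(series=[{"ax": 0,"ay": 0,"az": 0,"dx": -0.5,"dy": 0,"dz": 0,"hand": 0.47},{"ax": 0,"ay": 0,"az": 0,"dx": -2,"dy": 0,"dz": 0,"hand": 0.47},{"ax": 0,"ay": 0,"az": 0,"dx": -4,"dy": 0,"dz": 0,"hand": 0.47},{"ax": 0,"ay": 0,"az": 0,"dx": -4.5,"dy": 0,"dz": -3,"hand": 0.47},{"ax": 0,"ay": 0,"az": 0,"dx": -4.5,"dy": 0,"dz": -8,"hand": 0.47},{"ax": 0,"ay": 0,"az": 0,"dx": -4.5,"dy": 0,"dz": -13,"hand": 0.47},{"ax": 0,"ay": 0,"az": 0,"dx": -8,"dy": 0,"dz": -17,"hand": 0.47},{"ax": 0,"ay": 0,"az": 0,"dx": -13,"dy": 0,"dz": -18,"hand": 0.47},{"ax": 0,"ay": 0,"az": 0,"dx": -18,"dy": 0,"dz": -18,"hand": 0.47},{"ax": 0,"ay": 0,"az": 0,"dx": -22,"dy": 0,"dz": -18,"hand": 0.47}])

```text
clock: 9.2
eef_pos: [440.5, 44.2, 200.0]
tool_rot: [3.14, 0.001, 1.527]
force: [0.6, -0.4, -0.1]
width: 45.6
gripper_force: 0.0
```

```bash
python3 - <<'E'
from h import *
from cell import read_state,get_image
import cv2
d=get_image("top");pickle.dump(d,open("pics/top2.pkl","wb"))
e=get_image("side");pickle.dump(e,open("pics/side2.pkl","wb"))
s=read_state();print(s['tool_rot'],s['eef_pos'])
cv2.imwrite("pics/s4.png",cv2.hconcat([cv2.resize(d["pixels"][190:290,120:240,::-1],(396,330),interpolation=cv2.INTER_CUBIC),cv2.resize(e["pixels"][250:350,185:305,::-1],(396,330),interpolation=cv2.INTER_CUBIC)]))
E
```

```text
[-3.13983615  0.00468601  1.51658723] [439.55827045  39.54780359 199.12285738]
```

View pics/s4.png

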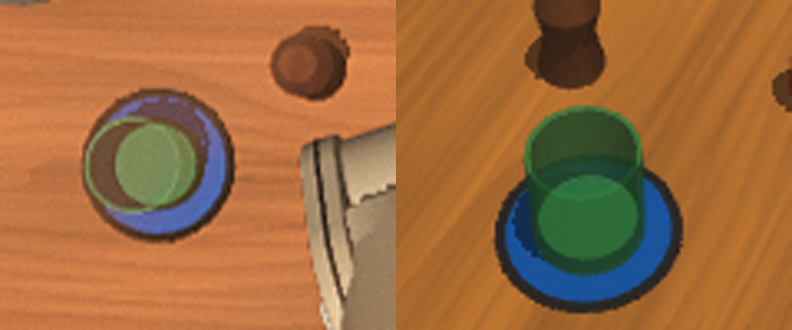

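The green glass stands inside the blue mat, with its base near (154,165) and the mat centre near (159,166) in the left crop. The pepper mill hasn't moved. Next I'll measure the jar and plan its push.

```bash
cat > jar.py <<'E'
from h import *
import cv2
def jar(d,guess):
    u,v=proj(d,[*guess,75]);u0,v0=int(u)-35,int(v)-35
    g=cv2.cvtColor(d["pixels"][v0:v0+70,u0:u0+70],cv2.COLOR_RGB2GRAY);g=cv2.resize(g,None,fx=4,fy=4,interpolation=cv2.INTER_CUBIC)
    c=cv2.HoughCircles(g,cv2.HOUGH_GRADIENT,1,5,param1=60,param2=12,minRadius=66,maxRadius=82)
    if c is None:return print("none")
    for x,y,r in c[0][:3]:print("jar",ray(d,u0+(x+.5)/4-.5,v0+(y+.5)/4-.5,75).round(1),"r px",r/4)
E
python3 - <<'E'
from jar import *
from path import *
d=load("top2")
t=ray(d,161.6,239.8,78);m=ray(d,168,240.2,1);print("tumbler",t,"mat",m,np.linalg.norm(t-m))
jar(load("top2"),(437,-306.5));jar(load("top0"),(437,-306.5))
E
```

```text
tumbler [453.02110198 302.3387729 ] mat [451.76725625 307.07377342] 4.898199568996438
jar [ 438.2 -305.2] r px 17.6
jar [ 445.7 -294.9] r px 20.35
jar [ 438.1 -302.2] r px 17.875
jar [ 437.  -305.8] r px 17.6
jar [ 440.  -305.7] r px 18.425
jar [ 445.7 -294.3] r px 20.35
```

Call:
send_rows(series=[{"ax": 0,"ay": 0,"az": 0,"dx": -4,"dy": 0,"dz": 0,"hand": 0.4},{"ax": 0,"ay": 0,"az": 0,"dx": -8.5,"dy": 0,"dz": 0,"hand": 0.4},{"ax": 0,"ay": 0,"az": 0,"dx": -13,"dy": 0,"dz": 0,"hand": 0.4},{"ax": 0,"ay": 0,"az": 0,"dx": -17.5,"dy": 0,"dz": 0,"hand": 0.4},{"ax": 0,"ay": 0,"az": 0,"dx": -22,"dy": 0,"dz": 0,"hand": 0.4},{"ax": 0,"ay": 0,"az": 0,"dx": -26.5,"dy": 0,"dz": 0,"hand": 0.4},{"ax": 0,"ay": 0,"az": 0,"dx": -31,"dy": 0,"dz": 0,"hand": 0.4},{"ax": 0,"ay": 0,"az": 0,"dx": -35.5,"dy": 0,"dz": 0,"hand": 0.4},{"ax": 0,"ay": 0,"az": 0,"dx": -39.5,"dy": 0,"dz": 0,"hand": 0.4},{"ax": 0,"ay": 0,"az": 0,"dx": -42.8,"dy": 0,"dz": 0,"hand": 0.4}])

```text
clock: 10.3
eef_pos: [421.7, -382.4, 198.9]
tool_rot: [-3.141, 0.001, 1.526]
force: [1.2, -0.3, 0.1]
width: 51.2
gripper_force: 0.0
```

Call:
send_rows(series=[{"ax": 0,"ay": 0,"az": 0,"dx": 0,"dy": 0,"dz": 0,"hand": 0.4},{"ax": 0,"ay": 0,"az": 0,"dx": 0,"dy": 0,"dz": 0,"hand": 0.4}])

```text
clock: 10.5
eef_pos: [422.3, -379.8, 198.7]
tool_rot: [-3.141, -0.001, 1.527]
force: [-0.3, 0.3, -1.0]
width: 51.0
gripper_force: 0.0
```

```bash
python3 - <<'E'
from h import *
from cell import read_state
s=read_state();x,y,z=s['eef_pos'];w=s['tool_rot'][2];print(x,y,z,w,s['width'])
u=np.array([np.cos(1.534),np.sin(1.534)]);P=np.array([437.5,-306])-75*u;print(P)
rows((x,y,z,w),[(*P,20,1.534)])
E
```

```text
422.2516626030303 -379.77173515011555 198.69259233671835 1.5267088599431533 50.958496042945384
[ 434.74089821 -380.94923187]
dx -0.06 dy 1.25 dz 17.87 az -0.007
```

Call:
send_rows(series=[{"ax": 0,"ay": 0,"az": 0,"dx": 0,"dy": 1.25,"dz": 4,"hand": 0.4},{"ax": 0,"ay": 0,"az": 0,"dx": 0,"dy": 1.25,"dz": 8.5,"hand": 0.4},{"ax": 0,"ay": 0,"az": -0.007,"dx": 0,"dy": 1.25,"dz": 12.5,"hand": 0.4},{"ax": 0,"ay": 0,"az": -0.007,"dx": 0,"dy": 1.25,"dz": 15.5,"hand": 0.4},{"ax": 0,"ay": 0,"az": -0.007,"dx": 0,"dy": 1.25,"dz": 17.9,"hand": 0.4},{"ax": 0,"ay": 0,"az": -0.007,"dx": 0,"dy": 1.25,"dz": 17.9,"hand": 0.4},{"ax": 0,"ay": 0,"az": -0.007,"dx": 0,"dy": 1.25,"dz": 17.9,"hand": 0.4}])

```text
clock: 11.2
eef_pos: [436.2, -378.7, 20.7]
tool_rot: [-3.141, -0.001, 1.537]
force: [0.7, 0.0, 0.4]
width: 51.5
gripper_force: 0.0
```

```bash
python3 - <<'E'
from path import *
S=path(np.array([437.5,-306]),1.534,149,1.278,(495,16),50,8,48.1,24,20)
cur=S[0];print(np.round(cur,2))
for i in range(0,len(S),10):
    print("call",i//10);rows(cur,S[i:i+10]);cur=S[min(i+9,len(S)-1)];print(np.round(cur,2))
E
```

```text
end centre [495.10556262  15.48631049]
[ 434.88 -377.05   20.      1.53]
call 0
dx 0.00 dy 0.00 dz 0.00 az -0.000
dx 0.80 dy -0.00 dz 0.00 az -0.000
dx 1.60 dy -0.00 dz 0.00 az -0.000
dx 2.40 dy 0.00 dz 0.00 az -0.000
dx 3.20 dy 0.00 dz 0.00 az -0.000
dx 4.00 dy 0.00 dz 0.00 az -0.000
dx 4.80 dy 0.00 dz 0.00 az -0.000
dx 5.60 dy 0.00 dz 0.00 az -0.000
dx 6.40 dy 0.00 dz 0.00 az -0.000
dx 7.20 dy 0.00 dz 0.00 az -0.000
[ 437.53 -305.1    20.      1.53]
call 1
dx 0.80 dy 0.00 dz 0.00 az -0.000
dx 1.60 dy 0.00 dz 0.00 az -0.000
dx 2.40 dy 0.00 dz 0.00 az -0.000
dx 3.20 dy 0.00 dz 0.00 az -0.000
dx 4.00 dy 0.00 dz 0.00 az -0.000
dx 4.80 dy 0.00 dz 0.00 az -0.000
dx 5.60 dy 0.00 dz 0.00 az -0.000
dx 6.40 dy 0.00 dz 0.00 az -0.000
dx 7.20 dy 0.00 dz 0.00 az -0.000
dx 8.00 dy -0.12 dz 0.00 az 0.026
[ 439.32 -225.1    20.      1.51]
call 2
dx 0.80 dy -0.18 dz 0.00 az 0.041
dx 1.61 dy -0.32 dz 0.00 az 0.082
dx 2.43 dy -0.44 dz 0.00 az 0.123
dx 3.25 dy -0.51 dz 0.00 az 0.164
dx 4.07 dy -0.56 dz 0.00 az 0.205
dx 4.88 dy -0.50 dz 0.00 az 0.230
dx 5.66 dy -0.32 dz 0.00 az 0.230
dx 6.44 dy -0.14 dz 0.00 az 0.230
dx 7.21 dy 0.05 dz 0.00 az 0.230
dx 7.99 dy 0.23 dz 0.00 az 0.230
[ 446.59 -145.46   20.      1.28]
call 3
dx 0.80 dy 0.00 dz 0.00 az -0.000
dx 1.60 dy 0.00 dz 0.00 az -0.000
dx 2.40 dy 0.00 dz 0.00 az -0.000
dx 3.20 dy 0.00 dz 0.00 az -0.000
dx 4.00 dy 0.00 dz 0.00 az -0.000
dx 4.80 dy 0.00 dz 0.00 az -0.000
dx 5.60 dy 0.00 dz 0.00 az -0.000
dx 6.40 dy 0.00 dz 0.00 az -0.000
dx 7.20 dy 0.00 dz 0.00 az -0.000
dx 8.00 dy 0.00 dz 0.00 az -0.000
[469.68 -68.86  20.     1.28]
call 4
dx 0.80 dy 0.00 dz 0.00 az -0.000
dx 1.60 dy 0.00 dz 0.00 az -0.000
dx 2.40 dy 0.00 dz 0.00 az -0.000
dx 3.20 dy 0.00 dz 0.00 az -0.000
dx 4.00 dy 0.00 dz 0.00 az -0.000
[481.22 -30.57  20.     1.28]
```

Call:
send_rows(series=[{"ax": 0,"ay": 0,"az": 0,"dx": 0.8,"dy": -0.05,"dz": 0,"hand": 0.4},{"ax": 0,"ay": 0,"az": 0,"dx": 1.4,"dy": -0.05,"dz": 0,"hand": 0.4},{"ax": 0,"ay": 0,"az": 0,"dx": 1.7,"dy": -0.05,"dz": 0,"hand": 0.4},{"ax": 0,"ay": 0,"az": 0,"dx": 2.0,"dy": -0.05,"dz": 0,"hand": 0.4},{"ax": 0,"ay": 0,"az": 0,"dx": 2.3,"dy": -0.05,"dz": 0,"hand": 0.4},{"ax": 0,"ay": 0,"az": 0,"dx": 2.6,"dy": -0.05,"dz": 0,"hand": 0.4},{"ax": 0,"ay": 0,"az": 0,"dx": 2.9,"dy": -0.05,"dz": 0,"hand": 0.4},{"ax": 0,"ay": 0,"az": 0,"dx": 3.3,"dy": -0.05,"dz": 0,"hand": 0.4},{"ax": 0,"ay": 0,"az": 0,"dx": 3.8,"dy": -0.05,"dz": 0,"hand": 0.4},{"ax": 0,"ay": 0,"az": 0,"dx": 4.4,"dy": -0.05,"dz": 0,"hand": 0.4}])

```text
clock: 12.2
eef_pos: [437.0, -336.2, 20.4]
tool_rot: [3.141, 0.001, 1.535]
force: [-0.2, -1.6, 1.3]
width: 51.4
gripper_force: 1.0
```

```bash
python3 - <<'E'
from jar import *
from cell import read_state,get_image
d=get_image("top");s=read_state();print(s['eef_pos'],s['force']);x,y,_=s['eef_pos']
jar(d,(438,-289))
E
```

```text
[ 437.10763031 -334.38983985   20.31310473] [-0.67387087  0.06107401  0.57919715]
jar [ 441.8 -285.4] r px 17.825
jar [ 441.9 -289. ] r px 18.975
jar [ 438.9 -289. ] r px 19.5
```

Call:
send_rows(series=[{"ax": 0,"ay": 0,"az": 0,"dx": 0.6,"dy": 0,"dz": 0,"hand": 0.4},{"ax": 0,"ay": 0,"az": 0,"dx": 1.3,"dy": 0,"dz": 0,"hand": 0.4},{"ax": 0,"ay": 0,"az": 0,"dx": 2.0,"dy": 0,"dz": 0,"hand": 0.4},{"ax": 0,"ay": 0,"az": 0,"dx": 2.8,"dy": 0,"dz": 0,"hand": 0.4},{"ax": 0,"ay": 0,"az": 0,"dx": 3.6,"dy": 0,"dz": 0,"hand": 0.4},{"ax": 0,"ay": 0,"az": 0,"dx": 4.4,"dy": 0,"dz": 0,"hand": 0.4},{"ax": 0,"ay": 0,"az": 0,"dx": 5.2,"dy": 0,"dz": 0,"hand": 0.4},{"ax": 0,"ay": 0,"az": 0,"dx": 6.0,"dy": 0,"dz": 0,"hand": 0.4},{"ax": 0,"ay": 0,"az": 0,"dx": 6.8,"dy": 0,"dz": 0,"hand": 0.4},{"ax": 0,"ay": 0,"az": 0,"dx": 7.6,"dy": 0,"dz": 0,"hand": 0.4}])

```text
clock: 13.25
eef_pos: [439.5, -259.5, 20.3]
tool_rot: [-3.142, -0.0, 1.536]
force: [-0.3, -1.1, -0.3]
width: 51.4
gripper_force: 0.8
```

Call:
send_rows(series=[{"ax": 0,"ay": 0,"az": 0,"dx": 0.8,"dy": 0,"dz": 0,"hand": 0.4},{"ax": 0,"ay": 0,"az": 0,"dx": 1.6,"dy": 0,"dz": 0,"hand": 0.4},{"ax": 0,"ay": 0,"az": 0,"dx": 2.4,"dy": 0,"dz": 0,"hand": 0.4},{"ax": 0,"ay": 0,"az": 0.026,"dx": 3.2,"dy": -0.1,"dz": 0,"hand": 0.4}])

```text
clock: 13.65
eef_pos: [439.7, -227.5, 20.3]
tool_rot: [3.141, -0.0, 1.509]
force: [0.2, -3.2, 0.4]
width: 51.2
gripper_force: 0.8
```

Call:
send_rows(series=[{"ax": 0,"ay": 0,"az": 0.041,"dx": 0.8,"dy": -0.2,"dz": 0,"hand": 0.4},{"ax": 0,"ay": 0,"az": 0.082,"dx": 1.6,"dy": -0.3,"dz": 0,"hand": 0.4},{"ax": 0,"ay": 0,"az": 0.123,"dx": 2.4,"dy": -0.45,"dz": 0,"hand": 0.4},{"ax": 0,"ay": 0,"az": 0.164,"dx": 3.25,"dy": -0.5,"dz": 0,"hand": 0.4},{"ax": 0,"ay": 0,"az": 0.205,"dx": 4.05,"dy": -0.55,"dz": 0,"hand": 0.4},{"ax": 0,"ay": 0,"az": 0.23,"dx": 4.9,"dy": -0.5,"dz": 0,"hand": 0.4},{"ax": 0,"ay": 0,"az": 0.23,"dx": 5.65,"dy": -0.3,"dz": 0,"hand": 0.4},{"ax": 0,"ay": 0,"az": 0.23,"dx": 6.45,"dy": -0.15,"dz": 0,"hand": 0.4},{"ax": 0,"ay": 0,"az": 0.23,"dx": 7.2,"dy": 0.05,"dz": 0,"hand": 0.4},{"ax": 0,"ay": 0,"az": 0.23,"dx": 8.0,"dy": 0.25,"dz": 0,"hand": 0.4}])

```text
clock: 14.65
eef_pos: [447.0, -148.0, 20.3]
tool_rot: [-3.141, 0.0, 1.28]
force: [0.4, -1.5, -0.7]
width: 51.1
gripper_force: 0.8
```

```bash
python3 - <<'E'
from jar import *
from cell import read_state,get_image
d=get_image("top");s=read_state();print(s['eef_pos'],s['tool_rot'],s['force'],s['width'])
jar(d,(460,-98))
x,y,z=s['eef_pos'];w=1.278;P=np.array([495,16])-48.1*np.array([np.cos(w),np.sin(w)]);rows((x,y,z,s['tool_rot'][2]),[(*P,20,w)])
E
```

```text
[ 447.76447208 -146.15609539   20.31809411] [ 3.14139655e+00 -1.41318782e-03  1.28178620e+00] [-1.02733065  1.30122383 -0.16651865] 51.429600529678744
jar [ 461.9 -102.8] r px 17.875
jar [ 462.6 -105.8] r px 18.7
jar [ 467.3 -102.7] r px 20.075
dx 12.08 dy -0.11 dz 0.03 az 0.004
```

Call:
send_rows(series=[{"ax": 0,"ay": 0,"az": 0,"dx": 0.7,"dy": 0,"dz": 0,"hand": 0.4},{"ax": 0,"ay": 0,"az": 0,"dx": 1.5,"dy": 0,"dz": 0,"hand": 0.4},{"ax": 0,"ay": 0,"az": 0,"dx": 2.3,"dy": 0,"dz": 0,"hand": 0.4},{"ax": 0,"ay": 0,"az": 0,"dx": 3.1,"dy": 0,"dz": 0,"hand": 0.4},{"ax": 0,"ay": 0,"az": 0,"dx": 3.9,"dy": 0,"dz": 0,"hand": 0.4},{"ax": 0,"ay": 0,"az": 0,"dx": 4.7,"dy": 0,"dz": 0,"hand": 0.4},{"ax": 0,"ay": 0,"az": 0,"dx": 5.5,"dy": 0,"dz": 0,"hand": 0.4},{"ax": 0,"ay": 0,"az": 0,"dx": 6.3,"dy": 0,"dz": 0,"hand": 0.4},{"ax": 0,"ay": 0,"az": 0,"dx": 7.1,"dy": 0,"dz": 0,"hand": 0.4},{"ax": 0,"ay": 0,"az": 0,"dx": 7.9,"dy": 0,"dz": 0,"hand": 0.4}])

```text
clock: 15.7
eef_pos: [469.8, -72.2, 20.3]
tool_rot: [-3.142, 0.0, 1.28]
force: [0.6, -2.0, 0.3]
width: 51.1
gripper_force: 0.8
```

Call:
send_rows(series=[{"ax": 0,"ay": 0,"az": 0,"dx": 0.8,"dy": 0,"dz": 0,"hand": 0.4},{"ax": 0,"ay": 0,"az": 0,"dx": 1.6,"dy": 0,"dz": 0,"hand": 0.4},{"ax": 0,"ay": 0,"az": 0,"dx": 2.4,"dy": 0,"dz": 0,"hand": 0.4},{"ax": 0,"ay": 0,"az": 0,"dx": 3.1,"dy": 0,"dz": 0,"hand": 0.4},{"ax": 0,"ay": 0,"az": 0,"dx": 3.7,"dy": 0,"dz": 0,"hand": 0.4},{"ax": 0,"ay": 0,"az": 0,"dx": 4.1,"dy": 0,"dz": 0,"hand": 0.4},{"ax": 0,"ay": 0,"az": 0,"dx": 4.4,"dy": 0,"dz": 0,"hand": 0.4},{"ax": 0,"ay": 0,"az": 0,"dx": 4.4,"dy": 0,"dz": 0,"hand": 0.4}])

```text
clock: 16.5
eef_pos: [482.5, -30.1, 20.3]
tool_rot: [3.141, -0.0, 1.28]
force: [0.1, -0.9, -0.2]
width: 51.2
gripper_force: 0.0
```

Call:
send_rows(series=[{"ax": 0,"ay": 0,"az": 0,"dx": -0.5,"dy": 0,"dz": 0,"hand": 0.4},{"ax": 0,"ay": 0,"az": 0,"dx": -2,"dy": 0,"dz": 0,"hand": 0.4},{"ax": 0,"ay": 0,"az": 0,"dx": -4,"dy": 0,"dz": 0,"hand": 0.4},{"ax": 0,"ay": 0,"az": 0,"dx": -5.5,"dy": 0,"dz": -2,"hand": 0.4},{"ax": 0,"ay": 0,"az": 0,"dx": -7,"dy": 0,"dz": -6.5,"hand": 0.4},{"ax": 0,"ay": 0,"az": 0,"dx": -7,"dy": 0,"dz": -11,"hand": 0.4},{"ax": 0,"ay": 0,"az": 0,"dx": -9,"dy": 0,"dz": -15,"hand": 0.4},{"ax": 0,"ay": 0,"az": 0,"dx": -13,"dy": 0,"dz": -15,"hand": 0.4},{"ax": 0,"ay": 0,"az": 0,"dx": -17,"dy": 0,"dz": -15,"hand": 0.4},{"ax": 0,"ay": 0,"az": 0,"dx": -17,"dy": 0,"dz": -15,"hand": 0.4}])

```text
clock: 17.5
eef_pos: [430.8, -200.1, 170.7]
tool_rot: [3.141, 0.004, 1.27]
force: [0.3, 0.3, 0.2]
width: 51.4
gripper_force: 0.0
```

```bash
python3 - <<'E'
from jar import *
from cell import read_state,get_image
d=get_image("top");pickle.dump(d,open("pics/top3.pkl","wb"));s=read_state();print(s['eef_pos'],s['tool_rot'])
jar(d,(495,16))
im=cv2.resize(d["pixels"][115:270,200:390,::-1],None,fx=4,fy=3.8,interpolation=cv2.INTER_CUBIC);cv2.imwrite("pics/s5.png",im)
E
```

```text
[ 431.93727744 -196.89263876  170.45987124] [3.14139397e+00 1.34139069e-03 1.27294737e+00]
jar [498.5  15.1] r px 17.6
jar [495.5  15. ] r px 18.15
jar [501.   10.4] r px 19.8
```

View pics/s5.png

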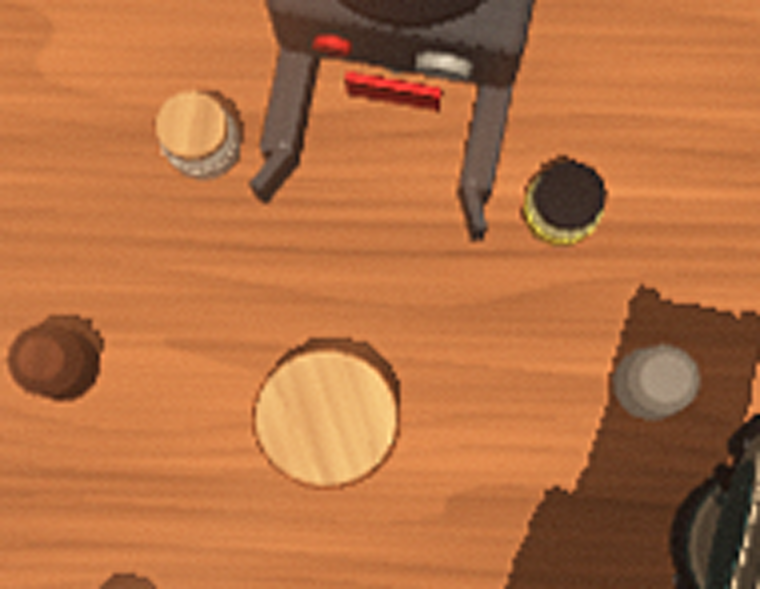

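The jar lid is centred at (327,418) in the crop and stands clear in front of the mouth. The sugar, cumin, salt and pepper are where they started.

```bash
python3 - <<'E'
from h import *
d=load("top3");J=ray(d,281.25,224.6,75);O=np.array([677,-14.2]);w=-.165
R=np.array([[np.cos(w),-np.sin(w)],[np.sin(w),np.cos(w)]])
print("jar",J,"in grinder",R.T@(J-O))
h=np.arctan2(*(O-J)[::-1]);print("heading",h)
# side & plate recheck in this image
P=lambda u,v,z:ray(d,200+(u+.5)/4-.5,115+(v+.5)/3.8-.5,z)
a,b=P(263,146,65),P(486,192,65);print("tip/bends",R.T@(P(263,200,65)-O),R.T@(P(478,240,65)-O), "plate",R.T@(P(346,85,65)-O),R.T@(P(440,103,65)-O))
u=np.array([np.cos(w),np.sin(w)]);n=np.array([-u[1],u[0]]);l=(R.T@(J-O))[1]
T=J-72*u;print(T);rows((431.5,-198,170.5,1.277),[(*T,170,w),(*T,20,w)])
E
```

```text
jar [497.64272401  14.4980954 ] in grinder [-181.63503826   -1.15152259]
heading -0.15866032469257949
tip/bends [-50.87177862  64.58331465] [-51.41161951 -69.63473892] plate [32.25363489 28.97956578] [ 31.58027532 -29.97463205]
[426.62060243  26.32426323]
dx 21.33 dy -6.96 dz 0.05 az 1.442
dx 21.33 dy -6.96 dz 15.05 az 1.442
```

Call:
send_rows(series=[{"ax": 0,"ay": 0,"az": 0.14,"dx": 2.1,"dy": -0.7,"dz": 0,"hand": 0.4},{"ax": 0,"ay": 0,"az": 0.28,"dx": 4.2,"dy": -1.4,"dz": 0,"hand": 0.4},{"ax": 0,"ay": 0,"az": 0.42,"dx": 6.4,"dy": -2.1,"dz": 0,"hand": 0.4},{"ax": 0,"ay": 0,"az": 0.56,"dx": 8.5,"dy": -2.8,"dz": 0,"hand": 0.4},{"ax": 0,"ay": 0,"az": 0.7,"dx": 10.6,"dy": -3.5,"dz": 0,"hand": 0.4},{"ax": 0,"ay": 0,"az": 0.84,"dx": 12.8,"dy": -4.2,"dz": 0,"hand": 0.4},{"ax": 0,"ay": 0,"az": 0.98,"dx": 14.9,"dy": -4.9,"dz": 0,"hand": 0.4},{"ax": 0,"ay": 0,"az": 1.12,"dx": 17,"dy": -5.6,"dz": 0,"hand": 0.4},{"ax": 0,"ay": 0,"az": 1.26,"dx": 19.2,"dy": -6.3,"dz": 0,"hand": 0.4},{"ax": 0,"ay": 0,"az": 1.4,"dx": 21.3,"dy": -7.0,"dz": 0,"hand": 0.4}])

```text
clock: 18.55
eef_pos: [427.1, 32.8, 170.1]
tool_rot: [-3.141, 0.0, -0.124]
force: [0.0, -0.4, -0.3]
width: 51.4
gripper_force: 0.0
```

Call:
send_rows(series=[{"ax": 0,"ay": 0,"az": 0.037,"dx": 0,"dy": 0,"dz": 0,"hand": 0.4},{"ax": 0,"ay": 0,"az": 0.037,"dx": 0,"dy": 0,"dz": 0,"hand": 0.4},{"ax": 0,"ay": 0,"az": 0.037,"dx": 0,"dy": 0,"dz": 0,"hand": 0.4}])

```text
clock: 18.85
eef_pos: [427.4, 30.1, 170.2]
tool_rot: [3.141, 0.0, -0.156]
force: [1.5, -0.4, 0.4]
width: 51.5
gripper_force: 0.0
```

```bash
python3 - <<'E'
from h import *
from cell import read_state
s=read_state();print(s['eef_pos'],s['tool_rot'],s['qpos'].round(2));x,y,z=s['eef_pos']
rows((x,y,z,s['tool_rot'][2]),[(426.6,25.9,20,-.16)])
E
```

```text
[427.39876721  30.14850385 170.24874247] [ 3.14125825e+00  9.68209810e-05 -1.55906764e-01] [-0.32  0.43  0.25  2.18 -0.2   0.55 -1.65]
dx -0.01 dy 0.43 dz 15.02 az 0.004
```

Call:
send_rows(series=[{"ax": 0,"ay": 0,"az": 0,"dx": 0,"dy": 0.4,"dz": 3,"hand": 0.4},{"ax": 0,"ay": 0,"az": 0,"dx": 0,"dy": 0.4,"dz": 7,"hand": 0.4},{"ax": 0,"ay": 0,"az": 0,"dx": 0,"dy": 0.4,"dz": 10.5,"hand": 0.4},{"ax": 0,"ay": 0,"az": 0,"dx": 0,"dy": 0.4,"dz": 13.5,"hand": 0.4},{"ax": 0,"ay": 0,"az": 0,"dx": 0,"dy": 0.4,"dz": 15,"hand": 0.4},{"ax": 0,"ay": 0,"az": 0,"dx": 0,"dy": 0.4,"dz": 15,"hand": 0.4},{"ax": 0,"ay": 0,"az": 0,"dx": 0,"dy": 0.4,"dz": 15,"hand": 0.4}])

```text
clock: 19.55
eef_pos: [426.7, 25.3, 19.2]
tool_rot: [3.14, 0.001, -0.158]
force: [0.1, 0.2, -0.1]
width: 51.3
gripper_force: 0.0
```

```bash
python3 - <<'E'
from h import *
from cell import read_state
s=read_state();print(s['eef_pos'],s['tool_rot'],s['force']);x,y,z=s['eef_pos']
w=-.16;P=np.array([677,-14.2])-48.1*np.array([np.cos(w),np.sin(w)]);print(P)
rows((x,y,z,s['tool_rot'][2]),[(*P,20,w)])
E
```

```text
[426.67360293  25.27621619  19.19522955] [ 3.14033167e+00  9.10197102e-04 -1.58331377e-01] [ 0.0543605   0.1710048  -0.13931699]
[629.51436767  -6.53679426]
dx 20.53 dy -0.06 dz -0.08 az 0.002
```

Call:
send_rows(series=[{"ax": 0,"ay": 0,"az": 0,"dx": 0.8,"dy": 0,"dz": 0,"hand": 0.4},{"ax": 0,"ay": 0,"az": 0,"dx": 1.3,"dy": 0,"dz": 0,"hand": 0.4},{"ax": 0,"ay": 0,"az": 0,"dx": 1.6,"dy": 0,"dz": 0,"hand": 0.4},{"ax": 0,"ay": 0,"az": 0,"dx": 1.9,"dy": 0,"dz": 0,"hand": 0.4},{"ax": 0,"ay": 0,"az": 0,"dx": 2.2,"dy": 0,"dz": 0,"hand": 0.4},{"ax": 0,"ay": 0,"az": 0,"dx": 2.5,"dy": 0,"dz": 0,"hand": 0.4},{"ax": 0,"ay": 0,"az": 0,"dx": 2.8,"dy": 0,"dz": 0,"hand": 0.4},{"ax": 0,"ay": 0,"az": 0,"dx": 3.2,"dy": 0,"dz": 0,"hand": 0.4},{"ax": 0,"ay": 0,"az": 0,"dx": 3.7,"dy": 0,"dz": 0,"hand": 0.4},{"ax": 0,"ay": 0,"az": 0,"dx": 4.3,"dy": 0,"dz": 0,"hand": 0.4}])

```text
clock: 20.55
eef_pos: [469.6, 19.9, 20.3]
tool_rot: [-3.142, 0.0, -0.157]
force: [-2.3, -0.2, 1.8]
width: 51.4
gripper_force: 1.5
```

Call:
send_rows(series=[{"ax": 0,"ay": 0,"az": 0,"dx": 0.7,"dy": 0,"dz": 0,"hand": 0.4},{"ax": 0,"ay": 0,"az": 0,"dx": 1.4,"dy": 0,"dz": 0,"hand": 0.4},{"ax": 0,"ay": 0,"az": 0,"dx": 2.1,"dy": 0,"dz": 0,"hand": 0.4},{"ax": 0,"ay": 0,"az": 0,"dx": 2.8,"dy": 0,"dz": 0,"hand": 0.4},{"ax": 0,"ay": 0,"az": 0,"dx": 3.5,"dy": 0,"dz": 0,"hand": 0.4},{"ax": 0,"ay": 0,"az": 0,"dx": 4.2,"dy": 0,"dz": 0,"hand": 0.4},{"ax": 0,"ay": 0,"az": 0,"dx": 4.9,"dy": 0,"dz": 0,"hand": 0.4},{"ax": 0,"ay": 0,"az": 0,"dx": 5.6,"dy": 0,"dz": 0,"hand": 0.4},{"ax": 0,"ay": 0,"az": 0,"dx": 6.2,"dy": 0,"dz": 0,"hand": 0.4},{"ax": 0,"ay": 0,"az": 0,"dx": 6.7,"dy": 0,"dz": 0,"hand": 0.4}])

```text
clock: 21.55
eef_pos: [536.2, 9.3, 20.3]
tool_rot: [3.142, -0.0, -0.157]
force: [-2.3, 0.1, 3.3]
width: 51.3
gripper_force: 1.6
```

```bash
python3 - <<'E'
from jar import *
from cell import read_state,get_image
d=get_image("top");e=get_image("side");pickle.dump(d,open("pics/top4.pkl","wb"));s=read_state();print(s['eef_pos'],s['tool_rot'],s['force'])
jar(d,(583,0))
w=-.16;P=np.array([677,-14.2])-48.1*np.array([np.cos(w),np.sin(w)])
x,y,z=s['eef_pos'];rows((x,y,z,s['tool_rot'][2]),[(*P,20,w)])
cv2.imwrite("pics/s6.png",cv2.hconcat([cv2.resize(d["pixels"][110:230,225:365,::-1],(392,336),interpolation=cv2.INTER_CUBIC),cv2.resize(e["pixels"][120:240,150:290,::-1],(392,336),interpolation=cv2.INTER_CUBIC)]))
E
```

```text
[537.02833351   9.10711756  20.32069463] [ 3.14106036e+00 -2.10176750e-03 -1.57136511e-01] [ 1.35471269 -0.01805823 -0.23237033]
jar [583.7   1.2] r px 17.875
jar [579.4   4.1] r px 20.075
jar [ 5.868e+02 -5.000e-01] r px 16.775
dx 9.38 dy 0.10 dz 0.03 az 0.003
```

View pics/s6.png

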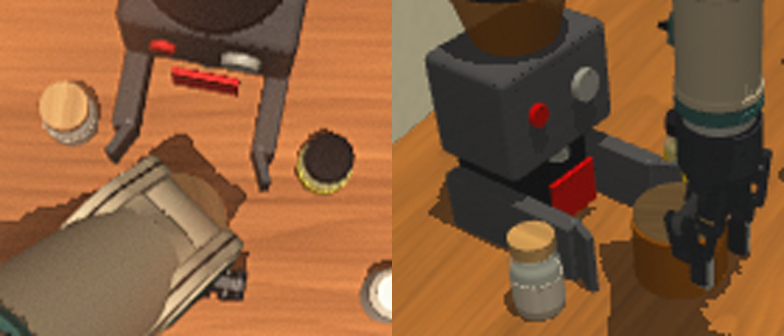

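Call:
send_rows(series=[{"ax": 0,"ay": 0,"az": 0,"dx": 0.6,"dy": 0,"dz": 0,"hand": 0.4},{"ax": 0,"ay": 0,"az": 0,"dx": 1.2,"dy": 0,"dz": 0,"hand": 0.4},{"ax": 0,"ay": 0,"az": 0,"dx": 1.8,"dy": 0.05,"dz": 0,"hand": 0.4},{"ax": 0,"ay": 0,"az": 0,"dx": 2.4,"dy": 0.05,"dz": 0,"hand": 0.4},{"ax": 0,"ay": 0,"az": 0,"dx": 3.0,"dy": 0.05,"dz": 0,"hand": 0.4},{"ax": 0,"ay": 0,"az": 0,"dx": 3.5,"dy": 0.05,"dz": 0,"hand": 0.4},{"ax": 0,"ay": 0,"az": 0,"dx": 4.0,"dy": 0.1,"dz": 0,"hand": 0.4},{"ax": 0,"ay": 0,"az": 0,"dx": 4.5,"dy": 0.1,"dz": 0,"hand": 0.4},{"ax": 0,"ay": 0,"az": 0,"dx": 4.9,"dy": 0.1,"dz": 0,"hand": 0.4},{"ax": 0,"ay": 0,"az": 0,"dx": 5.2,"dy": 0.1,"dz": 0,"hand": 0.4}])

```text
clock: 22.65
eef_pos: [587.2, 0.2, 20.3]
tool_rot: [3.142, -0.0, -0.157]
force: [-1.1, 1.0, -0.9]
width: 51.0
gripper_force: 0.9
```

Call:
send_rows(series=[{"ax": 0,"ay": 0,"az": 0,"dx": 0.4,"dy": 0,"dz": 0,"hand": 0.4},{"ax": 0,"ay": 0,"az": 0,"dx": 0.8,"dy": 0,"dz": 0,"hand": 0.4},{"ax": 0,"ay": 0,"az": 0,"dx": 1.2,"dy": 0,"dz": 0,"hand": 0.4},{"ax": 0,"ay": 0,"az": 0,"dx": 1.5,"dy": 0,"dz": 0,"hand": 0.4},{"ax": 0,"ay": 0,"az": 0,"dx": 1.8,"dy": 0,"dz": 0,"hand": 0.4},{"ax": 0,"ay": 0,"az": 0,"dx": 2.1,"dy": 0,"dz": 0,"hand": 0.4},{"ax": 0,"ay": 0,"az": 0,"dx": 2.3,"dy": 0,"dz": 0,"hand": 0.4},{"ax": 0,"ay": 0,"az": 0,"dx": 2.5,"dy": 0,"dz": 0,"hand": 0.4}])

```text
clock: 23.45
eef_pos: [611.6, -3.6, 20.3]
tool_rot: [-3.142, 0.0, -0.157]
force: [-0.9, 0.5, -0.5]
width: 51.5
gripper_force: 0.9
```

```bash
python3 - <<'E'
from jar import *
from cell import read_state
s=read_state();w=-.16;P=np.array([677,-14.2])-48.1*np.array([np.cos(w),np.sin(w)])
x,y,z=s['eef_pos'];print(s['force']);rows((x,y,z,s['tool_rot'][2]),[(*P,20,w)])
E
```

```text
[-0.9014791   0.48186294 -0.51863362]
dx 1.82 dy 0.01 dz 0.03 az 0.003
```

Call:
send_rows(series=[{"ax": 0,"ay": 0,"az": 0,"dx": 0.2,"dy": 0,"dz": 0,"hand": 0.4},{"ax": 0,"ay": 0,"az": 0,"dx": 0.35,"dy": 0,"dz": 0,"hand": 0.4},{"ax": 0,"ay": 0,"az": 0,"dx": 0.5,"dy": 0,"dz": 0,"hand": 0.4},{"ax": 0,"ay": 0,"az": 0,"dx": 0.65,"dy": 0,"dz": 0,"hand": 0.4},{"ax": 0,"ay": 0,"az": 0,"dx": 0.8,"dy": 0,"dz": 0,"hand": 0.4},{"ax": 0,"ay": 0,"az": 0,"dx": 0.9,"dy": 0,"dz": 0,"hand": 0.4},{"ax": 0,"ay": 0,"az": 0,"dx": 1.0,"dy": 0,"dz": 0,"hand": 0.4},{"ax": 0,"ay": 0,"az": 0,"dx": 1.1,"dy": 0,"dz": 0,"hand": 0.4},{"ax": 0,"ay": 0,"az": 0,"dx": 1.2,"dy": 0,"dz": 0,"hand": 0.4}])

```text
clock: 24.35
eef_pos: [623.3, -5.5, 20.3]
tool_rot: [-3.142, 0.0, -0.157]
force: [-1.5, -1.0, -0.1]
width: 51.4
gripper_force: 1.4
```

Call:
send_rows(series=[{"ax": 0,"ay": 0,"az": 0,"dx": 0.1,"dy": 0,"dz": 0,"hand": 0.4},{"ax": 0,"ay": 0,"az": 0,"dx": 0.1,"dy": 0,"dz": 0,"hand": 0.4}])

```text
clock: 24.55
eef_pos: [624.6, -5.7, 20.3]
tool_rot: [3.141, -0.001, -0.157]
force: [-1.5, 0.9, -0.1]
width: 51.5
gripper_force: 1.1
```

Call:
send_rows(series=[{"ax": 0,"ay": 0,"az": 0,"dx": 0.1,"dy": 0,"dz": 0,"hand": 0.4},{"ax": 0,"ay": 0,"az": 0,"dx": 0.1,"dy": 0,"dz": 0,"hand": 0.4}])

```text
clock: 24.75
eef_pos: [625.5, -5.9, 20.3]
tool_rot: [3.142, -0.0, -0.157]
force: [-2.7, 0.6, -0.5]
width: 50.8
gripper_force: 1.1
```

Now in 1 mm steps, watching for the stop to show in the force reading.

Call:
send_rows(series=[{"ax": 0,"ay": 0,"az": 0,"dx": 0.1,"dy": 0,"dz": 0,"hand": 0.4},{"ax": 0,"ay": 0,"az": 0,"dx": 0.1,"dy": 0,"dz": 0,"hand": 0.4}])

```text
clock: 24.95
eef_pos: [626.5, -6.0, 20.3]
tool_rot: [3.141, -0.0, -0.157]
force: [-1.5, -0.1, -1.0]
width: 51.5
gripper_force: 1.1
```

Call:
send_rows(series=[{"ax": 0,"ay": 0,"az": 0,"dx": 0.1,"dy": 0,"dz": 0,"hand": 0.4},{"ax": 0,"ay": 0,"az": 0,"dx": 0.1,"dy": 0,"dz": 0,"hand": 0.4}])

```text
clock: 25.15
eef_pos: [627.5, -6.2, 20.3]
tool_rot: [3.142, -0.0, -0.157]
force: [-2.4, -0.3, -0.9]
width: 51.1
gripper_force: 1.1
```

```bash
python3 - <<'E'
from h import *
from cell import get_image,read_state
import cv2
s=read_state();print(s['force'],s['eef_pos'])
# where is the plate's red top edge in side view (predict 0 and 12mm) vs seen
e=get_image("side");O=np.array([677,-14.2]);w=-.165
for dx in(33,45):
    print([proj(e,[*(O+np.array([np.cos(w)*dx-np.sin(w)*l,np.sin(w)*dx+np.cos(w)*l])),65]).round(1).tolist() for l in(30,-30)])
def red(p):
    h=cv2.cvtColor(p,cv2.COLOR_RGB2HSV);m=((h[...,0]<6)|(h[...,0]>174))&(h[...,1]>190)&(h[...,2]>60);return m
m0=red(load("side0")["pixels"]);m=red(e["pixels"])
for q in(m0,m):
    ys,xs=np.where(q[165:205,190:235]);print(len(xs),xs.min()+190,xs.max()+190,ys.min()+165,ys.max()+165)
E
```

```text
[-2.4276258  -0.26892834 -0.93075435] [627.46465685  -6.16534817  20.34631462]
[[207.8, 186.5], [221.9, 175.9]]
[[204.4, 185.0], [218.6, 174.5]]
225 206 222 176 196
51 204 209 181 193
```

Call:
send_rows(series=[{"ax": 0,"ay": 0,"az": 0,"dx": 0.08,"dy": 0,"dz": 0,"hand": 0.4},{"ax": 0,"ay": 0,"az": 0,"dx": 0.08,"dy": 0,"dz": 0,"hand": 0.4}])

```text
clock: 25.4
eef_pos: [628.2, -6.3, 20.3]
tool_rot: [3.142, -0.0, -0.157]
force: [-2.3, -0.0, -0.7]
width: 51.4
gripper_force: 1.1
```

Call:
send_rows(series=[{"ax": 0,"ay": 0,"az": 0,"dx": 0.08,"dy": 0,"dz": 0,"hand": 0.4},{"ax": 0,"ay": 0,"az": 0,"dx": 0.08,"dy": 0,"dz": 0,"hand": 0.4}])

```text
clock: 25.6
eef_pos: [628.7, -6.4, 20.3]
tool_rot: [-3.142, 0.0, -0.157]
force: [-3.0, 1.0, -0.6]
width: 51.3
gripper_force: 1.5
```

Call:
send_rows(series=[{"ax": 0,"ay": 0,"az": 0,"dx": 0.05,"dy": 0,"dz": 0,"hand": 0.4},{"ax": 0,"ay": 0,"az": 0,"dx": 0.05,"dy": 0,"dz": 0,"hand": 0.4}])

```text
clock: 25.8
eef_pos: [628.7, -6.4, 20.3]
tool_rot: [-3.141, 0.001, -0.157]
force: [-4.2, -0.0, 2.5]
width: 51.3
gripper_force: 2.3
```

Call:
send_rows(series=[{"ax": 0,"ay": 0,"az": 0,"dx": 0.05,"dy": 0,"dz": 0,"hand": 0.4},{"ax": 0,"ay": 0,"az": 0,"dx": 0.05,"dy": 0,"dz": 0,"hand": 0.4}])

```text
clock: 26.0
eef_pos: [628.7, -6.3, 20.3]
tool_rot: [-3.141, 0.002, -0.157]
force: [-5.6, 0.4, 2.8]
width: 51.4
gripper_force: 2.8
```

Call:
send_rows(series=[{"ax": 0,"ay": 0,"az": 0,"dx": 0.05,"dy": 0,"dz": 0,"hand": 0.4},{"ax": 0,"ay": 0,"az": 0,"dx": 0.05,"dy": 0,"dz": 0,"hand": 0.4},{"ax": 0,"ay": 0,"az": 0,"dx": 0.05,"dy": 0,"dz": 0,"hand": 0.4},{"ax": 0,"ay": 0,"az": 0,"dx": 0.05,"dy": 0,"dz": 0,"hand": 0.4}])

```text
clock: 26.4
eef_pos: [628.7, -6.4, 20.2]
tool_rot: [-3.141, 0.003, -0.157]
force: [-6.6, 1.3, 3.7]
width: 51.4
gripper_force: 3.4
```

Call:
send_rows(series=[{"ax": 0,"ay": 0,"az": 0,"dx": -0.3,"dy": 0,"dz": 0,"hand": 0.4},{"ax": 0,"ay": 0,"az": 0,"dx": -1,"dy": 0,"dz": 0,"hand": 0.4},{"ax": 0,"ay": 0,"az": 0,"dx": -3,"dy": 0,"dz": 0,"hand": 0.4},{"ax": 0,"ay": 0,"az": 0,"dx": -6,"dy": 0,"dz": 0,"hand": 0.4},{"ax": 0,"ay": 0,"az": 0,"dx": -8,"dy": 0,"dz": -3,"hand": 0.4},{"ax": 0,"ay": 0,"az": 0,"dx": -10,"dy": 0,"dz": -7,"hand": 0.4},{"ax": 0,"ay": 0,"az": 0,"dx": -13,"dy": 0,"dz": -11,"hand": 0.4},{"ax": 0,"ay": 0,"az": 0,"dx": -16,"dy": 0,"dz": -15,"hand": 0.4},{"ax": 0,"ay": 0,"az": 0,"dx": -16,"dy": 0,"dz": -15,"hand": 0.4}])

```text
clock: 27.3
eef_pos: [471.5, 18.8, 174.2]
tool_rot: [-3.138, -0.005, -0.158]
force: [0.3, -0.4, 0.5]
width: 51.3
gripper_force: 0.0
```

Call:
send_rows(series=[{"ax": 0,"ay": 0,"az": 0,"dx": 0,"dy": 4,"dz": 0,"hand": 0.4},{"ax": 0,"ay": 0,"az": 0,"dx": 0,"dy": 8,"dz": 0,"hand": 0.4},{"ax": 0,"ay": 0,"az": 0,"dx": 0,"dy": 12,"dz": 0,"hand": 0.4},{"ax": 0,"ay": 0,"az": 0,"dx": 0,"dy": 16,"dz": 0,"hand": 0.4},{"ax": 0,"ay": 0,"az": 0,"dx": 0,"dy": 20,"dz": 0,"hand": 0.4},{"ax": 0,"ay": 0,"az": 0,"dx": 0,"dy": 20,"dz": 0,"hand": 0.4}])

```text
clock: 27.9
eef_pos: [440.8, -186.5, 171.0]
tool_rot: [3.136, -0.004, -0.167]
force: [-0.2, 0.2, -0.3]
width: 51.1
gripper_force: 0.0
```

```bash
python3 - <<'E'
from jar import *
from cell import get_image,read_state
e=get_image("side");d=get_image("top");jar(d,(677,-14))
s=read_state();print(s['force'],s['eef_pos'])
p=lambda q:cv2.cvtColor(q,cv2.COLOR_RGB2HSV)
def red(p):
    h=cv2.cvtColor(p,cv2.COLOR_RGB2HSV);return ((h[...,0]<6)|(h[...,0]>174))&(h[...,1]>190)&(h[...,2]>60)
for n,I,r in(("side",(load("side0"),e),(165,205,190,235)),("top",(load("top0"),d),(130,150,280,320))):
    for q in I:
        ys,xs=np.where(red(q["pixels"])[r[0]:r[1],r[2]:r[3]]);print(n,len(xs),(xs.min()+r[2],xs.max()+r[2],ys.min()+r[0],ys.max()+r[0],ys.mean()+r[0]) if len(xs) else "")
# tumbler unchanged and bystanders: image difference
a=load("top2")["pixels"].astype(int);b=d["pixels"].astype(int)
print("tumbler diff",abs(a-b)[200:280,130:195].mean())
E
```

```text
jar [677.7 -14.4] r px 17.6
jar [669.7 -13.4] r px 18.975
jar [672.   -9.7] r px 20.35
[0.21423355 0.6547313  0.02802933] [ 441.31962222 -180.39992974  170.13692771]
side 225 (np.int64(206), np.int64(222), np.int64(176), np.int64(196), np.float64(186.65777777777777))
side 50 (np.int64(204), np.int64(208), np.int64(182), np.int64(193), np.float64(187.66))
top 124 (np.int64(286), np.int64(309), np.int64(134), np.int64(143), np.float64(138.31451612903226))
top 33 (np.int64(287), np.int64(310), np.int64(132), np.int64(138), np.float64(134.54545454545453))
tumbler diff 3.4085897435897436
```

Call:
send_rows(series=[{"ax": 0,"ay": 0,"az": 0,"dx": 0,"dy": 0,"dz": 0,"hand": 0.4},{"ax": 0,"ay": 0,"az": 0,"dx": 0,"dy": 0,"dz": 0,"hand": 0.4},{"ax": 0,"ay": 0,"az": 0,"dx": 0,"dy": 0,"dz": 0,"hand": 0.4}])

```text
clock: 28.3
eef_pos: [441.4, -177.8, 170.2]
tool_rot: [-3.141, 0.0, -0.155]
force: [-0.1, -0.1, -0.0]
width: 50.9
gripper_force: 0.0
```

```bash
python3 -c "
from cell import finish_job
print(finish_job())"
```

```text
the job is handed in; nothing more can be done
None
```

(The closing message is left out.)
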